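Free the locked rotor after a blocked-rotor test

ROBOT

A 6-joint arm with a two-finger parallel gripper is mounted at the origin on the work surface. World frame = base frame: x ahead of the robot, y to its left, z up, the work surface at z = 0. Lengths are in m, angles in rad, forces in N, time in s.
With the tool pointing down it reaches from about 0.25 to 0.775 m from the base axis. Payload 8.9 kg.
Tool frame: the origin (TCP) lies at the very end of the fingers, on their centre line; the grasp point (between the pads) lies 19 mm behind it (ctrl.grasp_offset is the distance from the TCP to the grasp point, in m); z points along the fingers, y is the line along which they close (so a half turn about z gives the same grasp; the last joint's range is limited). The gripper opens to 85 mm and grips with 20 to 120 N. Pads are 22 mm wide; open, the fingers measure 114 mm over their backs; the gripper's body (76 mm by 85 mm) begins 54 mm behind the grasp point. The pads swing forward as they close: fully open they stand 13 mm farther back than shut.
Start: joints at [-1.346, 0.291, -0.153, 1.127, 0, 1.431], TCP at [0.187, -0.491, 0.231] pointing down, gripper open.
Joint ranges: [-2.52, 2.52], [-0.91, 1.74], [-1.3, 1.37], [-1.96, 2.02], [-1.52, 1.47], [-3.14, 3.14]. Speed limits (rad/s): [2.22, 2.22, 2.79, 3.14, 3.14, 3.14].

INTERFACE

Orientations are given as a rotation vector (axis times angle).
In Python, from bench import telemetry, optics, ticket, ctrl gives the robot as it stands. The module is installed in compiled form; this text tells all that it offers.
- The arm moves only by the tool move_arm, never from a script. Its argument "steps" is text: rows parted by semicolons, each of 7 numbers parted by spaces: the shift along the tool's x, y, z in m, then the turn, a rotation vector about the tool's x, y, z in units of 8 degrees (1.0 is 8 degrees), then the gripper's target within -1 to 1 (fully open at 1, half-way at 0, shut at -1). In form: tx ty tz ax ay az fingers; .... A call has 1 to 20 rows; each row shifts and turns the commanded pose from where the row before left it, along the tool's axes as they then stand; what a row does not reach is not made up. A row lasts 1/10 s, in which the tool goes at most 50 mm and 8.59 degrees, less where a joint would pass 70% of its speed; a pose out of reach is approached as far as the arm can. A call is refused whole if a number of a shift passes 0.05 or a number of a turn 1, either way. A call with a gripper value outside its range is refused whole. The fingers move at their own pace and stop on an object; "grip_force" is the grip in N (left out, the last holds). Time passes only in rows, so rows that do not move let the fingers close. It gives the time, the measured TCP pose, the force, the opening and the grip force at its end, in the units of the state.
- telemetry.read_state(): the state, without advancing time (a new reading comes with each control period).
- optics.snapshot(name): name is "side" or "top" or "wrist"; returns the picture (384x512x3 uint8, blue, green, red); there is no depth.
- optics.get_calibration(name): a dict with "intrinsics" (3x3 intrinsics, pixels), "world_to_cam" (4x4, takes a point from world to camera coordinates). Camera axes: x right, y down, z forward; pixel columns grow to the right and rows downward; lengths in m; the calibration is good to about 2 mm. A picture is of the moment at which its call begins: read the wrist's pose just before it. get_calibration takes no time and is no camera call; for the wrist camera it gives the pose at the moment of the call.
- ticket.sign_off(): hands the job in; it is judged then, once.
The state is a dict: "t": time; "qpos": joint angles; "joint_vel": joint speeds; "joint_efforts": joint torques, N m; "tool_pos": TCP position; "orientation": TCP orientation; "wrist_force": force on the tool from outside, world axes, zero at the start; "wrist_torque": the same for the moment, N m; "finger_gap": finger opening in m; "grip_force": force on a finger pad.
Only numpy, scipy, OpenCV 4.12 (cv2) and the standard library are available. Lean on these libraries where they do the work, as an engineer would, in place of code of your own. Each camera call takes 0.05 s, during which the arm holds its last target. There are 200 camera calls.

TASK

The blocked-rotor test is over: pull up the red sprung plunger on the motor stand, twist it to latch it open (it turns only one way; feel which) and let go, then draw the yellow-handled lock bar straight out of its guide. Set the bar down gently and flat in the empty black tray with the green floor, leave the plunger latched up, and leave the other things on the bench where they are.

Things in the scene. Friction and masses are not known exactly. Their poses are not given: they have to be found in the camera images.
- test_stand: Fixed motor stand: grey bedplate 500 x 180 x 12 mm. Origin on the table below the plunger's vertical axis; x points to the motor, z up. A steel sleeve (39 mm diameter, top 92 mm up) holds the plunger. Steel disc with red dogs: x 54 to 77 mm, top 105 mm up. Blue motor: x from 100 mm, 125 mm high.
- guide_mouth (a point): On the strip that carries the bar, 20 mm above the table, in the mouth of the bar's guide; axes as test_stand, 30 mm along -x from the plunger axis. The guide (68 mm wide outside) runs from here 48 mm along +x; its bridge, right above the bar, is 48 mm high. The bar slides out along -x.
- plunger (a joint): Lift of the plunger in m: 0 home (its pin 11 mm deep in the lock bar), 0.020 fully pulled against the upper stop. A spring pulls it down, about 5 N at home, 11 N fully pulled. It turns past the latch only when lifted 15.5 mm or more; latched and let go it rests at about 0.015, the pin clear of the bar.
- plunger_twist (a joint): Turn of the wing in rad, positive counter-clockwise from above, 0 with the wing along the stand's x. Starts within 0.25 of 0. One way is blocked by a hidden, somewhat springy stop felt from about 0.4 (0.5 N m or more at 0.6); which way varies and cannot be seen. The free way, lifted, it turns easily to 1.35 and is over the latch beyond 0.8; let go at 1.0 to 1.35 it stays up.
- lock_bar: Loose lock bar, about 0.42 kg. Origin on its underside below the tab; x points along it to the tongue's end, z up. Yellow block 50 x 30 x 16 mm (x -25 to 25) with a tab, then an aluminium tongue 24 x 16 mm up to x = 145 mm with the pin's hole at x = 85. Play in the guide 1.5 mm a side, 2 mm above: keep it level, draw it along its -x; free of the guide after 95 mm.
- tab_grip (a point): Grip point on the lock bar's yellow upright tab, 43 mm above the bar's underside; tab 34 mm long (x), 10 mm thick (y), from 16 to 61 mm above the underside. Grip it across the thickness from above. The bar's centre of mass lies 25 to 30 mm along +x from here.
- knob_grip (a point): Middle of the plunger's red wing handle, on the vertical plunger axis, 116 mm above the table when the plunger is home. The wing is 40 mm long (this frame's x), 12 mm thick (its y) and 36 mm tall (from 95 to 131 mm above the table when home); grip it across the thickness from above. z up.
- bar_mid (a point): Middle of the lock bar's length, on its underside; axes as the bar.
- tray: Fixed empty black tray with a green floor, outside 212 (x) x 68 (y) x 16 mm high, walls 5 mm, floor 5 mm thick; inside 202 x 58 mm. Origin on the table below its middle. The bar may lie in it either way round. Setting the bar in at under 0.5 m/s is gentle enough.
- nut_tray: Fixed blue tray of the same size holding brass hex nuts; it and the black tray may have changed places. Not to be used.
- multimeter: Loose bystander: yellow multimeter 150 x 75 x 40 mm, origin on its underside.
- tachometer: Loose bystander: grey hand tachometer 155 x 55 x 33 mm, origin on its underside.
- screwdriver: Loose bystander: screwdriver lying down.
- wrench: Loose bystander: wrench lying down.
- brass_weight: Loose bystander: brass weight, 56 mm diameter, 56 mm high, origin on its underside.
- terminal_block: Loose bystander: white terminal block 90 x 30 x 30 mm, origin on its underside.
Not all that is in view belongs to the job. Leave any blue or turquoise look-alike of the lock_bar alone. Several things have the shape of the tray; the one meant has the colours described above.

How it is judged:
On the way, in this order (a step that is already met when the one before it is completed fails the run):
1. the plunger is pulled, twisted and let go, and stays up by itself, the bar still in its guide (value of joint plunger above 0.012 m and contact force between the fingers and test_stand below 0.2 N and x of lock_bar in the frame of test_stand above -0.1 m), for 0.3 s.
2. the lock bar is drawn out of its guide with the plunger up (value of joint plunger above 0.012 m and x of lock_bar in the frame of test_stand below -0.17 m), for 0.1 s.
At the end, for the whole second after the job is handed in: The lock bar lies at rest, upright (within 0.06 rad) and flat on the floor of the black tray (its underside less than 9 mm above the table at mid-length, its middle within 30 mm lengthwise and 25 mm crosswise of the tray's), and the plunger is still latched up (more than 12 mm) (value of joint plunger above 0.012 m and x of bar_mid in the frame of tray between -0.03 and 0.03 m and y of bar_mid in the frame of tray between -0.025 and 0.025 m and z of bar_mid in the frame of tray below 0.009 m and angle between lock_bar's own z axis and vertical below 0.06 rad and linear speed of lock_bar below 0.02 m/s); the robot touches nothing.
It fails at once if the lock bar is dropped or slammed into the black tray (faster than 0.5 m/s close above its floor) (z of bar_mid in the frame of tray below 0.03 m and horizontal distance between bar_mid and tray below 0.08 m and linear speed of lock_bar above 0.5 m/s).
It fails at once if a loose thing on the bench is pushed more than 20 mm (distance of any of multimeter, tachometer, screwdriver, wrench, brass_weight, terminal_block from where it was at the start of the episode above 0.02 m).
It also fails if it takes over 64 s, if anything falls off the work surface, if the arm or the gripper's body presses on something with over 40 N, if the wrist force passes 120 N, or if a joint passes its speed limit or range.

## Working session

There is one attempt and no reset: what is moved stays moved. The work goes in short steps, Python scripts to look and compute and a tool call to move; the robot and the scene stay as the last step left them, time stands still between calls to the robot, and variables do not carry over. Pictures are saved under pics/ and viewed, at most 10 in all, crops included, and the job is handed in when it is done.

Besides the shell and the picture viewer there is one more tool, called after "Emit:" as name(argument=value, ...) on one line, values as JSON. move_arm: Moves the arm, as the interface text tells. Its arguments: {"type":"object","properties":{"steps":{"type":"string"},"grip_force":{"type":"number"}},"required":["steps"]}

```bash
mkdir -p pics; cat > h.py <<'E'
import numpy as np, cv2
from scipy.spatial.transform import Rotation as R
from bench import telemetry, optics, ticket, ctrl
def snap(n,f):
    s=telemetry.read_state(); c=optics.get_calibration(n); im=optics.snapshot(n); cv2.imwrite('pics/'+f,im); return im,c,s
def px2w(c,uv,z):
    K=np.array(c['intrinsics']);T=np.array(c['world_to_cam']);Rm=T[:3,:3];o=-Rm.T@T[:3,3]
    d=Rm.T@np.linalg.solve(K,np.array([uv[0],uv[1],1.]));return o+d*(z-o[2])/d[2]
def w2px(c,p):
    K=np.array(c['intrinsics']);T=np.array(c['world_to_cam']);q=K@(T[:3,:3]@np.array(p)+T[:3,3]);return q[:2]/q[2]
E
python3 - <<'E'
from h import *
a,c,s=snap('top','top.png'); 
print(s); print(c, ctrl.grasp_offset)
b,c2,_=snap('side','side.png'); print(c2)
E
```

```text
{'t': 0.0, 'qpos': array([-1.34627747e+00,  2.91302788e-01, -1.54139526e-01,  1.12670706e+00,
        4.09835451e-05,  1.43149896e+00]), 'joint_vel': array([-0.00011923, -0.00064216,  0.00102607,  0.00012146,  0.00115343,
        0.00065287]), 'joint_efforts': array([ 2.03075746e-03, -5.37145901e+01,  3.31368470e+01,  1.60364772e-02,
       -5.85465568e-05, -3.98697421e-05]), 'tool_pos': array([ 0.18673415, -0.49018777,  0.2307157 ]), 'orientation': array([-3.08842608e+00, -5.68089712e-01,  2.62058728e-05]), 'wrist_force': array([-0.36453378,  0.49757317, -0.35018219]), 'wrist_torque': array([-0.04095508,  0.00679698,  0.0299983 ]), 'grip_force': 0.0, 'finger_gap': 0.08543511354465813}
{'intrinsics': array([[456.68735175,   0.        , 260.30076318],
       [  0.        , 456.68735175, 188.45480693],
       [  0.        ,   0.        ,   1.        ]]), 'world_to_cam': array([[ 0.01184973, -0.99986334, -0.01152732,  0.12196007],
       [-0.99729086, -0.01098069, -0.07273494,  0.51532237],
       [ 0.07259843,  0.01235798, -0.99728469,  1.61855648],
       [ 0.        ,  0.        ,  0.        ,  1.        ]])} 0.0187
{'intrinsics': array([[374.32836684,   0.        , 257.2984239 ],
       [  0.        , 374.32836684, 193.31751026],
       [  0.        ,   0.        ,   1.        ]]), 'world_to_cam': array([[-0.99602087, -0.08904718, -0.00360861,  0.47891161],
       [-0.05249261,  0.61890598, -0.78370908,  0.0374383 ],
       [ 0.07202048, -0.78040117, -0.62111759,  1.27283532],
       [ 0.        ,  0.        ,  0.        ,  1.        ]])}
```

View pics/top.png

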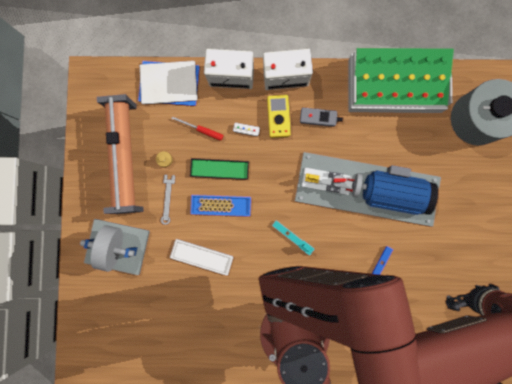

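View pics/side.png

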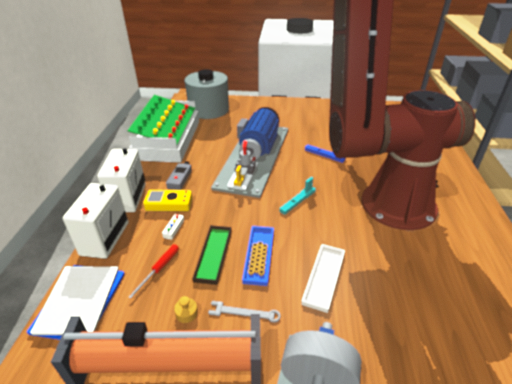

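The top view shows the stand's bar tab near (312,178), the plunger near (338,184), and the motor to the right. The black tray with the green floor is at (219,169) and the nut tray at (220,206). I'll zoom in.

```bash
python3 - <<'E'
from h import *
a=cv2.imread('pics/top.png')
A=cv2.resize(a[150:225,180:260],None,fx=5,fy=5,interpolation=cv2.INTER_CUBIC)
B=cv2.resize(a[150:225,290:370],None,fx=5,fy=5,interpolation=cv2.INTER_CUBIC)
cv2.imwrite('pics/crop.png',np.hstack([A,B]))
c=optics.get_calibration('top')
hsv=cv2.cvtColor(a,cv2.COLOR_BGR2HSV)
def blob(lo,hi,roi,z):
    x0,y0,x1,y1=roi; m=cv2.inRange(hsv[y0:y1,x0:x1],lo,hi); p=np.argwhere(m)[:,::-1]+[x0,y0]
    r=cv2.minAreaRect(p.astype(np.float32)); print(len(p),r,px2w(c,r[0],z),[px2w(c,q,z)[:2].round(3) for q in cv2.boxPoints(r)], px2w(c,p.mean(0),z))
blob((45,80,50),(80,255,255),(185,152,255,187),.005)
blob((20,120,100),(35,255,255),(295,165,335,200),.06)
blob((0,150,80),(8,255,255),(320,165,365,200),.12)
blob((172,150,80),(180,255,255),(320,165,365,200),.12)
for p in [(303,154),(439,170),(434,223),(295,203)]: print(px2w(c,p,.012))
E
```

```text
946 ((218.9897918701172, 168.6886444091797), (56.29619216918945, 16.867267608642578), 3.094058036804199) [0.58530713 0.27899207 0.005     ] [array([0.559, 0.382]), array([0.621, 0.38 ]), array([0.612, 0.176]), array([0.55 , 0.178])] [0.58537146 0.2789215  0.005     ]
93 ((311.780029296875, 178.04000854492188), (12.586502075195312, 7.212489604949951), 8.130102157592773) [ 0.54946344 -0.05235521  0.06      ] [array([ 0.54 , -0.029]), array([ 0.565, -0.032]), array([ 0.559, -0.076]), array([ 0.534, -0.072])] [ 0.54979478 -0.05252149  0.06      ]
35 ((342.5692443847656, 183.94618225097656), (18.233104705810547, 10.170848846435547), 7.125016689300537) [ 0.52481604 -0.14976625  0.12      ] [array([ 0.511, -0.117]), array([ 0.545, -0.122]), array([ 0.538, -0.182]), array([ 0.504, -0.178])] [ 0.5362045  -0.14077296  0.12      ]
0 ((0.0, 0.0), (0.0, 0.0), 0.0) [1.15676581 1.04397325 0.12      ] [array([1.157, 1.044]), array([1.157, 1.044]), array([1.157, 1.044]), array([1.157, 1.044])] [nan nan nan]
[ 0.64115993 -0.02511961  0.012     ]
[ 0.58807947 -0.51414892  0.012     ]
[ 0.3976932  -0.49325579  0.012     ]
[0.46343415 0.00268573 0.012     ]<stdin>:10: RuntimeWarning: Mean of empty slice.
  ret = um.true_divide(
```

View pics/crop.png

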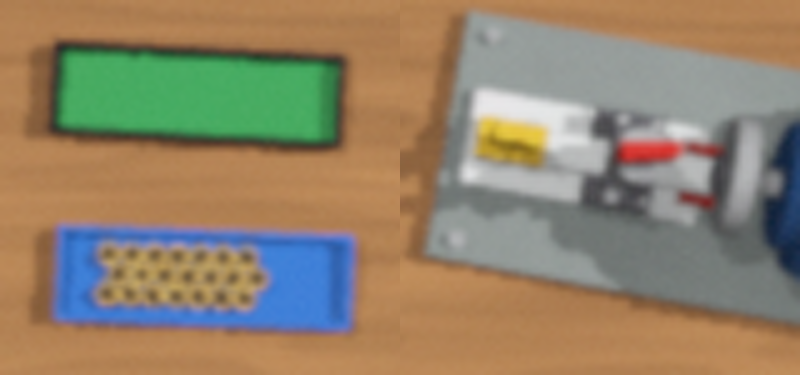

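Emit:
move_arm(steps="0 0 -0.003 0 0 -1 1;0 0 -0.003 0 0 -1 1;0 0 -0.003 0 0 -1 1;0 0 -0.003 0 0 -1 1;0 0 -0.003 0 0 -1 1;0 0 -0.003 0 0 -1 1;0 0 -0.003 0 0 -1 1;0 0 -0.003 0 0 -1 1;0 0 -0.003 0 0 -1 1")

```text
t: 1.0
tool_pos: [0.1868, -0.4904, 0.2581]
orientation: [-2.159, -2.282, -0.001]
wrist_force: [0.4, 0.4, 0.1]
finger_gap: 0.0854
grip_force: 0.0
```

Emit:
move_arm(steps="0.029 0.031 0 0 0 0 1;0.029 0.031 0 0 0 0 1;0.029 0.031 0 0 0 0 1;0.029 0.031 0 0 0 0 1;0.029 0.031 0 0 0 0 1;0.029 0.031 0 0 0 0 1;0.029 0.031 0 0 0 0 1;0.029 0.031 0 0 0 0 1;0.029 0.031 0 0 0 0 1;0.029 0.031 0 0 0 0 1;0.029 0.031 0 0 0 0 1;0.029 0.031 0 0 0 0 1;0 0 0 0 0 0 1;0 0 0 0 0 0 1")

```text
t: 2.4
tool_pos: [0.5411, -0.1238, 0.2577]
orientation: [-2.163, -2.277, 0.001]
wrist_force: [-0.1, -0.0, 0.0]
finger_gap: 0.0854
grip_force: 0.0
```

```bash
python3 - <<'E'
from h import *
a,c,s=snap('wrist','w1.png'); print(s['tool_pos'],s['orientation'],s['wrist_force'])
np.save('w1.npy',np.array([c['intrinsics'],c['world_to_cam']],dtype=object),allow_pickle=True)
ct=optics.get_calibration('top'); print(px2w(ct,(339.6,180.2),.131))
cv2.imwrite('pics/w1b.png',cv2.resize(a,(768,576)))
E
```

```text
[ 0.54111747 -0.12381176  0.25767356] [-2.16255246e+00 -2.27735479e+00  1.16705186e-03] [-0.08299132 -0.01947546  0.04961936]
[ 0.53633043 -0.13803949  0.131     ]
```

View pics/w1b.png

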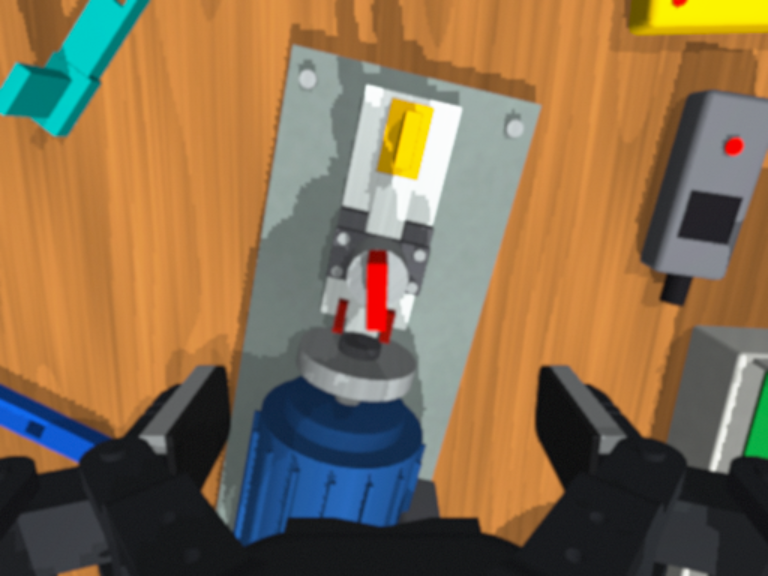

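The wrist view shows the wing's top at about (377,300) and the yellow tab near (412,140) in this 1.5x picture. The plate's end corners are at (293,45) and (540,104). I'll turn these into positions.

```bash
python3 - <<'E'
from h import *
a=cv2.imread('pics/w1.png'); K,T=np.load('w1.npy',allow_pickle=True); c=dict(intrinsics=np.array(K,float),world_to_cam=np.array(T,float))
hsv=cv2.cvtColor(a,cv2.COLOR_BGR2HSV)
def an(d): return np.degrees(np.arctan2(d[1],d[0]))
for nm,lo,hi,roi,z in [('wing',(0,200,215),(6,255,255),(235,160,270,225),.131),('tab',(20,150,215),(35,255,255),(245,60,300,125),.081)]:
    x0,y0,x1,y1=roi; m=cv2.inRange(hsv[y0:y1,x0:x1],lo,hi); n,l,st,ce=cv2.connectedComponentsWithStats(m); i=1+st[1:,4].argmax()
    p=np.argwhere(l==i)[:,::-1]+[x0,y0]; r=cv2.minAreaRect(p.astype(np.float32)); b=[px2w(c,q,z)[:2] for q in cv2.boxPoints(r)]
    print(nm,len(p),r,px2w(c,r[0],z).round(4),np.round(b,3).tolist(),an(b[1]-b[0]),an(b[2]-b[1]),[np.linalg.norm(b[1]-b[0]),np.linalg.norm(b[2]-b[1])])
P=[px2w(c,np.array(q)/1.5,.012) for q in [(293,45),(540,104),(307,78),(514,128)]]
print(np.round(P,4), an(P[1]-P[0]),an(P[3]-P[2]))
E
```

```text
wing 542 ((251.0, 198.0), (44.0, 12.0), 90.0) [ 0.5389 -0.1386  0.131 ] [[0.533, -0.12], [0.543, -0.12], [0.545, -0.157], [0.535, -0.158]] 2.912176949013229 -87.00704430040693 [np.float64(0.009640864890721974), np.float64(0.037731381320796474)]
tab 1000 ((269.4024353027344, 92.15658569335938), (27.926963806152344, 49.047218322753906), 13.495734214782715) [ 0.5507 -0.0546  0.081 ] [[0.534, -0.073], [0.542, -0.032], [0.567, -0.036], [0.559, -0.078]] 78.91031520717031 -9.8603789725892 [np.float64(0.042029592460075524), np.float64(0.02447780222731846)]
[[ 0.4729  0.0033  0.012 ]
 [ 0.6485 -0.0265  0.012 ]
 [ 0.4828 -0.0175  0.012 ]
 [ 0.632  -0.0437  0.012 ]] -9.632160830680457 -9.945900428228054
```

Emit:
move_arm(steps="-0.0147 -0.003 0.03 0 0 0 0;0 0 0.03 0 0 0 0;0 0 0.03 0 0 0 0;0 0 0.03 0 0 0 0;0 0 0.02 0 0 0 0;0 0 0.018 0 0 0 0;0 0 0 0 0 0 0;0 0 0 0 0 0 -1;0 0 0 0 0 0 -1;0 0 0 0 0 0 -1;0 0 0 0 0 0 -1;0 0 0 0 0 0 -1;0 0 0 0 0 0 -1", grip_force=60)

```text
t: 3.75
tool_pos: [0.5389, -0.1402, 0.1017]
orientation: [2.165, 2.274, -0.001]
wrist_force: [-4.4, -2.5, 6.0]
finger_gap: 0.0112
grip_force: 58.6
```

Emit:
move_arm(steps="0 0 -0.005 0 0 0 -1;0 0 -0.005 0 0 0 -1;0 0 -0.005 0 0 0 -1;0 0 -0.003 0 0 0 -1;0 0 0 0 0 0 -1;0 0 0 0 0 0 -1")

```text
t: 4.35
tool_pos: [0.5386, -0.1398, 0.1182]
orientation: [2.166, 2.276, -0.001]
wrist_force: [-0.1, -5.7, -10.5]
finger_gap: 0.0109
grip_force: 58.4
```

```bash
python3 - <<'E'
from h import *
s=telemetry.read_state(); print(s['tool_pos'],s['wrist_force'],s['wrist_torque'])
E
```

```text
[ 0.53862254 -0.13981904  0.1182466 ] [ -0.11802043  -5.70458696 -10.49067307] [-1.25395871 -0.03023035 -0.01466964]
```

Emit:
move_arm(steps="0 0 0 0 0 -1 -1;0 0 0 0 0 -1 -1;0 0 0 0 0 -0.5 -1;0 0 0 0 0 0 -1;0 0 0 0 0 0 -1")

```text
t: 4.85
tool_pos: [0.5387, -0.1398, 0.1182]
orientation: [-1.738, -2.617, 0.001]
wrist_force: [-0.5, -5.2, -9.7]
finger_gap: 0.0111
grip_force: 58.4
```

```bash
python3 - <<'E'
from h import *
s=telemetry.read_state(); print(s['tool_pos'],s['wrist_force'],s['wrist_torque'])
E
```

```text
[ 0.53868595 -0.13977547  0.11817318] [-0.4857434  -5.24555344 -9.71844539] [-1.22062804 -0.01924713  0.01337411]
```

Emit:
move_arm(steps="0 0 0 0 0 -1 -1;0 0 0 0 0 -1 -1;0 0 0 0 0 -1 -1;0 0 0 0 0 -1 -1;0 0 0 0 0 -0.3 -1;0 0 0 0 0 0 -1;0 0 0 0 0 0 -1")

```text
t: 5.55
tool_pos: [0.5388, -0.1397, 0.1182]
orientation: [-0.888, -3.013, 0.001]
wrist_force: [-0.5, -5.4, -9.8]
finger_gap: 0.0111
grip_force: 58.4
```

```bash
python3 - <<'E'
from h import *
s=telemetry.read_state(); print(s['tool_pos'],s['wrist_force'],s['wrist_torque'])
E
```

```text
[ 0.53877907 -0.13969141  0.11821674] [-0.51694668 -5.36335186 -9.81329795] [-1.18036725e+00 -1.00412352e-03 -4.58783306e-03]
```

Emit:
move_arm(steps="0 0 0.0015 0 0 0 -1;0 0 0.0015 0 0 0 -1;0 0 0 0 0 0 -1;0 0 0 0 0 0 -0.4;0 0 0 0 0 0 -0.4;0 0 0 0 0 0 -0.4;0 0 0 0 0 0 -0.4;0 0 -0.02 0 0 0 -0.4;0 0 -0.03 0 0 0 -0.4;0 0 -0.03 0 0 0 0;0 0 -0.03 0 0 0 0;0 0 -0.03 0 0 0 0;0 0 0 0 0 0 0")

```text
t: 6.85
tool_pos: [0.5408, -0.14, 0.2594]
orientation: [0.884, 3.008, -0.001]
wrist_force: [-0.2, -0.4, 0.2]
finger_gap: 0.0428
grip_force: 0.0
```

Emit:
move_arm(steps="0 0 0 0 0 1 0;0 0 0 0 0 1 0;0 0 0 0 0 1 0;0 0 0 0 0 1 0;0 0 0 0 0 1 0;0 0 0 0 0 1 0;0 0 0 0 0 1 0;0 0 0 0 0 1 0;0 0 0 0 0 0.36 0;0.02 0 0 0 0 0 0;0.02 0 0 0 0 0 0;0 0 0 0 0 0 0;0 0 0 0 0 0 0")

```text
t: 8.15
tool_pos: [0.5454, -0.0998, 0.2549]
orientation: [-2.399, -2.028, 0.001]
wrist_force: [-1.2, -0.6, -0.1]
finger_gap: 0.043
grip_force: 0.0
```

```bash
python3 - <<'E'
from h import *
a,c,s=snap('wrist','w2.png'); print(s['tool_pos'],s['orientation'],s['wrist_force'])
np.save('w2.npy',np.array([c['intrinsics'],c['world_to_cam']],dtype=object),allow_pickle=True)
cv2.imwrite('pics/w2b.png',cv2.resize(a[0:288,128:384],None,fx=2,fy=2,interpolation=cv2.INTER_CUBIC))
E
```

```text
[ 0.54542396 -0.09984093  0.25489971] [-2.39902176e+00 -2.02790743e+00  5.46236733e-04] [-1.23402161 -0.57210136 -0.10256002]
```

View pics/w2b.png

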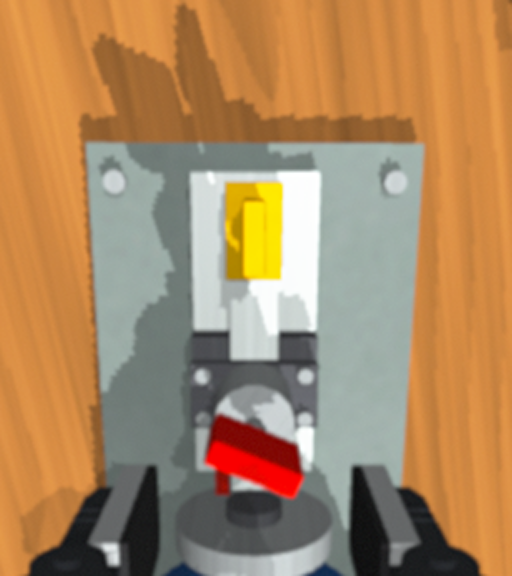

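The wing stays turned and raised. The tab's top centre is near (254,236) in the crop, and the plate edge is level, so the yaw is aligned.

```bash
python3 - <<'E'
from h import *
K,T=np.load('w2.npy',allow_pickle=True); c=dict(intrinsics=np.array(K,float),world_to_cam=np.array(T,float))
s=telemetry.read_state(); Rm=R.from_rotvec(s['orientation']).as_matrix()
f=lambda q,z:px2w(c,np.array(q)/2+[128,0],z)
for q,z in [((254.5,235),.081),((254.5,199),.081),((244,235),.081),((265,235),.081),((85,142),.012),((424,142),.012),((113,181),.014),((396,181),.014),((190,172),.02),((320,172),.02)]:
    p=f(q,z); print(q,p.round(4),(Rm.T@(p-s['tool_pos'])).round(4))
E
```

```text
(254.5, 235) [ 0.5536 -0.054   0.081 ] [0.047  0.0005 0.1739]
(254.5, 199) [ 0.5563 -0.0385  0.081 ] [0.0628 0.0005 0.1739]
(244, 235) [ 0.549  -0.0532  0.081 ] [ 0.047  -0.0043  0.1739]
(265, 235) [ 0.5583 -0.0548  0.081 ] [0.047  0.0052 0.1739]
(85, 142) [0.4723 0.0038 0.012 ] [ 0.0904 -0.0893  0.243 ]
(424, 142) [ 0.6495 -0.0263  0.012 ] [0.0903 0.0904 0.2429]
(113, 181) [ 0.4829 -0.0182  0.014 ] [ 0.0705 -0.0752  0.241 ]
(396, 181) [ 0.6323 -0.0436  0.014 ] [0.0705 0.0763 0.2409]
(190, 172) [ 0.525  -0.0207  0.02  ] [ 0.0751 -0.0333  0.235 ]
(320, 172) [ 0.5923 -0.0322  0.02  ] [0.075  0.0349 0.2349]
```

Emit:
move_arm(steps="0.023 0.0005 0 0 0 0 0;0.023 0 0 0 0 0 0;0 0 0.04 0 0 0 0;0 0 0.04 0 0 0 0;0 0 0.04 0 0 0 0;0 0 0.04 0 0 0 0;0 0 0.03 0 0 0 0;0 0 0.02 0 0 0 0;0 0 0 0 0 0 0;0 0 0 0 0 0 -1;0 0 0 0 0 0 -1;0 0 0 0 0 0 -1;0 0 0 0 0 0 -1;0 0 0 0 0 0 -1;0 0 0 0 0 0 -1", grip_force=80)

```text
t: 9.7
tool_pos: [0.5545, -0.0551, 0.0465]
orientation: [2.399, 2.026, 0.001]
wrist_force: [-2.1, -1.3, 7.6]
finger_gap: 0.0088
grip_force: 79.1
```

Emit:
move_arm(steps="0 0 -0.0007 0 0 0 -1;0.005 0 0 0 0 0 -1;0.01 0 0 0 0 0 -1;0.01 0 0 0 0 0 -1;0.01 0 0 0 0 0 -1;0 0 0 0 0 0 -1")

```text
t: 10.3
tool_pos: [0.5603, -0.0188, 0.0465]
orientation: [2.399, 2.028, 0.002]
wrist_force: [0.0, 2.6, 5.0]
finger_gap: 0.0087
grip_force: 79.2
```

Moving freely.

Emit:
move_arm(steps="0.012 0 0 0 0 0 -1;0.012 0 0 0 0 0 -1;0.012 0 0 0 0 0 -1;0.012 0 -0.0005 0 0 0 -1;0.012 0 -0.0005 0 0 0 -1;0.015 0 0 0 0 0 -1;0.015 0 0 0 0 0 -1;0 0 0 0 0 0 -1;0 0 0 0 0 0 -1")

```text
t: 11.2
tool_pos: [0.5746, 0.0695, 0.0468]
orientation: [-2.398, -2.028, -0.0]
wrist_force: [-1.2, 0.3, -2.6]
finger_gap: 0.0089
grip_force: 77.9
```

```bash
python3 - <<'E'
from h import *
s=telemetry.read_state(); print(s['tool_pos'],s['wrist_force'],s['wrist_torque'])
a,c,s=snap('top','top2.png'); snap('side','side2.png'); b=cv2.imread('pics/side2.png')
A=cv2.resize(a[140:220,190:350],None,fx=5,fy=5,interpolation=cv2.INTER_CUBIC)
B=cv2.resize(b[110:215,180:340],(800,200*21//8 -325),interpolation=cv2.INTER_CUBIC) if 0 else cv2.resize(b[130:170+20,180:340],None,fx=5,fy=5)[:190]
cv2.imwrite('pics/c2.png',A)
E
```

```text
[0.57457182 0.06947596 0.04682973] [-1.15380548  0.34853499 -2.64410394] [0.1110374  0.00170599 0.05376863]
```

View pics/side2.png

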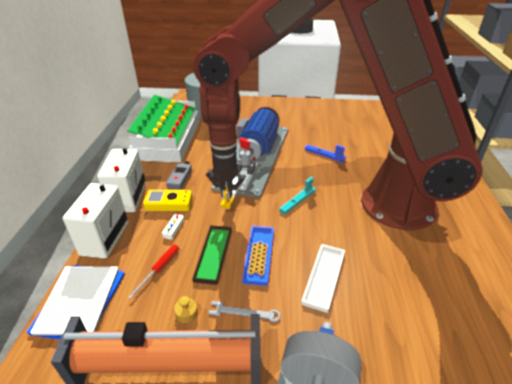

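Emit:
move_arm(steps="0 0 -0.01 0 0 0 -1;0 0 -0.02 0 0 0 -1;0 0 -0.02 0 0 0 -1;0 0 -0.02 0 0 -0.4 -1;0 0 0 0 0 -0.47 -1;0.015 0.001 0 0 0 0 -1;0.03 0 0 0 0 0 -1;0.03 0 0 0 0 0 -1;0.03 0 0 0 0 0 -1;0.03 0 0 0 0 0 -1;0.03 0 0 0 0 0 -1;0.03 0 0 0 0 0 -1;0.03 0 0 0 0 0 -1;0.03 0 0 0 0 0 -1;0.015 0 0 0 0 0 -1;0 0 0 0 0 0 -1;0 0 0 0 0 0 -1;0 0 0 0 0 0 -1")

```text
t: 13.1
tool_pos: [0.5882, 0.337, 0.1169]
orientation: [2.274, 2.167, -0.001]
wrist_force: [0.1, 0.1, -4.4]
finger_gap: 0.0088
grip_force: 78.2
```

```bash
python3 - <<'E'
from h import *
a,c,s=snap('wrist','w3.png'); print(s['tool_pos'],s['orientation'],s['wrist_force'],s['wrist_torque'],s['finger_gap'])
np.save('w3.npy',np.array([c['intrinsics'],c['world_to_cam']],dtype=object),allow_pickle=True)
cv2.imwrite('pics/w3b.png',cv2.resize(a,(768,576)))
E
```

```text
[0.58818252 0.33704729 0.11691917] [ 2.27414301e+00  2.16735252e+00 -1.24278908e-03] [ 0.07849968  0.09501539 -4.44859527] [ 0.08067745 -0.02702721  0.05054334] 0.008792861965652366
```

View pics/w3b.png

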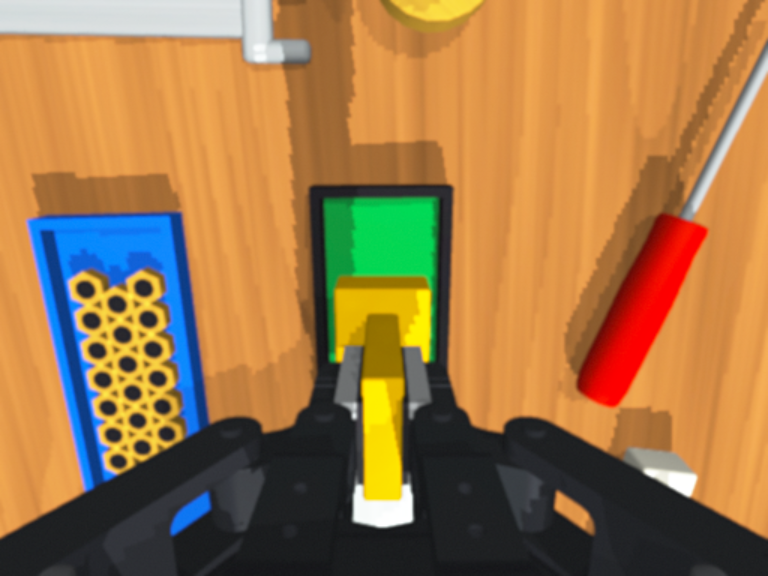

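```bash
python3 - <<'E'
from h import *
K,T=np.load('w3.npy',allow_pickle=True); c=dict(intrinsics=np.array(K,float),world_to_cam=np.array(T,float))
s=telemetry.read_state(); Rm=R.from_rotvec(s['orientation']).as_matrix()
for q,z in [((311,187),.016),((452,186),.016),((316,360),.016),((450,360),.016),((335,283),.106),((430,283),.106)]:
    p=px2w(c,np.array(q)/1.5,z); print(q,p.round(4),(Rm.T@(p-s['tool_pos'])).round(4))
E
```

```text
(311, 187) [0.5576 0.3856 0.016 ] [ 0.0471 -0.033   0.101 ]
(452, 186) [0.623  0.3828 0.016 ] [0.0475 0.0325 0.101 ]
(316, 360) [0.5525 0.2984 0.016 ] [-0.0402 -0.0338  0.1011]
(450, 360) [0.6209 0.2951 0.016 ] [-0.0403  0.0347  0.101 ]
(335, 283) [0.5752 0.3641 0.106 ] [ 0.0264 -0.0144  0.011 ]
(430, 283) [0.6044 0.3626 0.106 ] [0.0264 0.0148 0.011 ]
```

Emit:
move_arm(steps="0 0 0.015 0 0 0 -1;0 0 0.02 0 0 0 -1;0 0 0.02 0 0 0 -1;0 0 0.015 0 0 0 -1;0 0 0.007 0 0 0 -1;0 0 0.004 0 0 0 -1;0 0 0.001 0 0 0 -1;0 0 0.001 0 0 0 -1;0 0 0.001 0 0 0 -1;0 0 0 0 0 0 -1;0 0 0 0 0 0 -1")

```text
t: 14.25
tool_pos: [0.5884, 0.3383, 0.0333]
orientation: [2.272, 2.169, 0.001]
wrist_force: [-1.3, 0.0, -4.2]
finger_gap: 0.0095
grip_force: 78.0
```

Emit:
move_arm(steps="0 0 0.001 0 0 0 -1;0 0 0.001 0 0 0 -1;0 0 0 0 0 0 -1;0 0 0 0 0 0 -1")

```text
t: 14.65
tool_pos: [0.5884, 0.3383, 0.0315]
orientation: [2.272, 2.169, 0.001]
wrist_force: [-1.9, 0.5, 3.3]
finger_gap: 0.0088
grip_force: 79.2
```

Emit:
move_arm(steps="0 0 0 0 0 0 -0.7;0 0 0 0 0 0 -0.5;0 0 0 0 0 0 -0.4;0 0 0 0 0 0 -0.4;0 0 0 0 0 0 -0.4;0 0 -0.02 0 0 0 -0.4;0 0 -0.03 0 0 0 -0.4;0 0 -0.04 0 0 0 -0.4;0 0 -0.04 0 0 0 -0.4;0 0 -0.03 0 0 0 -0.4;-0.03 0 0 0 0 0 -0.4;-0.03 0 0 0 0 0 -0.4;-0.03 0 0 0 0 0 -0.4;0 0 0 0 0 0 -0.4;0 0 0 0 0 0 -0.4")

```text
t: 16.15
tool_pos: [0.5842, 0.2479, 0.1913]
orientation: [-2.274, -2.167, -0.001]
wrist_force: [-0.7, 0.1, 0.0]
finger_gap: 0.0254
grip_force: 0.0
```

```bash
python3 - <<'E'
from h import *
a,c,s=snap('wrist','w4.png'); print(s['tool_pos'],s['wrist_force'],s['finger_gap'])
b,_,_=snap('side','side4.png')
B=cv2.resize(b[100:228,170:298],(384,384),interpolation=cv2.INTER_CUBIC)
A=a[:, 100:500]
cv2.imwrite('pics/c4.png',np.hstack([A,B]))
E
```

```text
[0.58422919 0.24788843 0.19126771] [-0.74354226  0.11237972  0.04845565] 0.025385075108342137
```

View pics/c4.png

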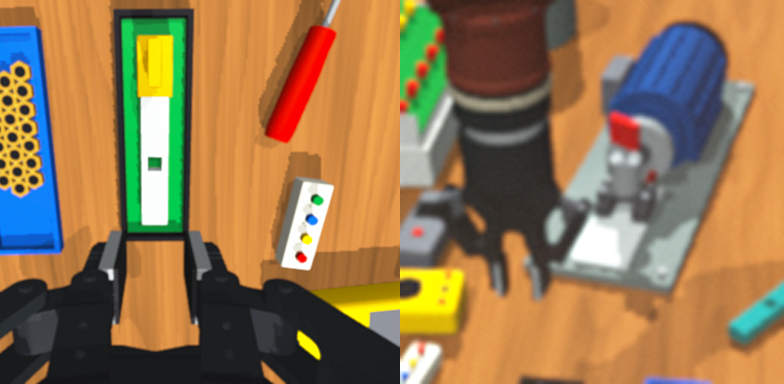

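The bar lies flat and centred in the black tray, at about (154,130). The wing on the stand is still raised and turned, near (625,130), and the bar's guide is empty.

```bash
python3 -c "
from bench import ticket; print(ticket.sign_off())"
```

```text
the job is handed in; nothing more can be done
None
```

I handed the job in after about 16 s of robot time: the last pictures show the plunger latched up (it turns counter-clockwise) and the lock bar flat and centred in the black tray; the hand-in returned no verdict.

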